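Run the ball tracer along the wavy cam template

ROBOT

A 6-joint arm with a two-finger parallel gripper is mounted at the origin on the work surface. World frame = base frame: x ahead of the robot, y to its left, z up, the work surface at z = 0. Lengths are in mm, angles in degrees, forces in N, time in s.
With the tool pointing down it reaches from about 300 to 775 mm from the base axis. Payload 14.6 kg.
Tool frame: the origin (TCP) lies midway between the tips of the shut fingers; the grasp point (between the pads) lies 19 mm behind it; y points along the fingers, z is the direction in which the jaws open and shut, and the axes are right-handed (so a half turn about y gives the same grasp; the last joint's range is limited). The gripper opens to 94 mm and grips with 3 to 60 N. Pads are 16 mm wide; open, the fingers measure 119 mm over their backs; the gripper's body (75 mm by 177 mm) begins 78 mm behind the grasp point.
Start: joints at [-70.107, 17.183, 87.147, -0, 75.671, -3.816], TCP at [221.142, -503.572, 205.446] pointing down, gripper open.
Joint ranges: [-173.82, 173.82], [-45.26, 126.66], [13.44, 144.39], [-59.66, 239.66], [0, 175.72], [-146.38, 146.38]. Speed limits (degrees/s): [127.2, 127.2, 147.25, 180, 180, 180].

INTERFACE

Orientations are given as [roll, pitch, yaw] about the fixed x, y, z axes, in that order (R = Rz(yaw) Ry(pitch) Rx(roll)).
In Python, from rig import r gives the robot as it stands.
- The arm moves only by the tool carry_out, never from a script. Its argument "plan" is a list of rows, each an object of numbers: "x", "y", "z": the shift along the tool's x, y, z in m; "turn": the turn about the tool's y in rad; "jaw": the finger opening in m, from 0 to 0.094. In form: [{"x": .., "y": .., "z": .., "turn": .., "jaw": ..}, ...]. A call has 1 to 5 rows; each row shifts and turns the commanded pose from where the row before left it, along the tool's axes as they then stand; what a row does not reach is not made up. A row lasts 1/10 s, in which the tool goes at most 50 mm and 8.59 degrees, less where a joint would pass 70% of its speed; a pose out of reach is approached as far as the arm can. A call with a gripper value outside its range is refused whole. The fingers move at their own pace and stop on an object; "squeeze" is the grip in N (left out, the last holds). Time passes only in rows, so rows that do not move let the fingers close. It gives the time, the measured TCP pose, the force and the opening at its end, in the units of the state.
- r.state(): the state, without advancing time (a new reading comes with each control period).
- r.grab_frame(name): name is "scene" or "side" or "wrist"; returns a dict with "img" (480x640x3 uint8, blue, green, red), "z_map" (480x640 float32, mm along the optical axis (not along the pixel's ray), 0 where there is no reading), "mtx" (3x3 intrinsics, pixels), "k1" (the pictures are not rectified: a ray, as slopes to the right and down, at radius r is drawn at 1 + k1 r^2 times it, then the intrinsics apply), "extrinsics" (4x4, takes a point from camera to world coordinates); the wrist camera has in their place "T_tool_cam" (4x4, takes a point from camera to tool coordinates, whose origin is the TCP and whose axes are the tool frame's). Camera axes: x right, y down, z forward; pixel columns grow to the right and rows downward; lengths in mm; the calibration is good to about 2 mm. A picture is of the moment at which its call begins: read the wrist's pose just before it.
- r.sign_off(): hands the job in, once; it reports no verdict.
Trained networks look in the newest picture that a camera, given by its name, has taken for a name from the list of things; names that differ only in an ending like _2 or _b are one class to them, and where a whole thing is asked for, a point or a joint stands for the part that bears it (a point fixed in the world has none). Each returns a list of dicts, best first, with "confidence" (0 to 1); they miss things now and then, are a little off and sometimes report something else, mostly with a low value. They report only what shows in the picture. A call takes as long as a camera call. They do not tell look-alikes from the thing itself.
- r.find_in(thing, camera): "extent" ([centre column, centre row, width, height] in pixels, round what is visible of it).
The state is a dict: "time": time; "q": joint angles; "dq": joint speeds; "effort": joint torques, N m; "position": TCP position; "ee_rot": TCP orientation; "contact_force": force on the tool from outside, world axes, zero at the start; "moment": the same for the moment, N m; "gripper_width": finger opening in mm.
Only numpy, scipy, OpenCV 4.12 (cv2) and the standard library are available. Lean on these libraries where they do the work, as an engineer would, in place of code of your own. Each camera call takes 0.05 s, during which the arm holds its last target.

TASK

Take the ball-ended tracer by its handle and run its ball along the wavy front edge of the template, starting near the end of the edge beside the hump, over the hump, down through the hollow and on to near the other end, with the ball kept lightly pressed on the edge the whole way. Then lay the tracer flat in the tray, lying wholly inside it the same way up as you found it, and let go.

Things in the scene. Friction and masses are not known exactly. Their poses are not given: they have to be found in the camera images.
- tracer: Spring-loaded tracer lying flat on the bench: square-sided aluminium handle 90 mm long (its x), 16 mm wide (y), 18 mm high (z), with a steel plunger rod out of its +x end that carries a steel ball. Origin: centre of the handle's underside, where to grip it; x points along the handle towards the ball, z up. About 0.15 kg; 145 mm long in all. A look-alike with the same handle but a flat blade in place of the ball lies on the other side of the bench.
- ball (a point): Centre of the tracer's steel ball, 16 mm in diameter, 90 mm ahead of the handle's centre along its x and 9 mm above its underside while the spring is out. The plunger gives way back towards the handle by up to 12 mm: 0.9 N at first, 0.3 N more per mm, 4.5 N at the end of its travel; beyond that it is rigid. Pressed in by about 6 mm it bears well.
- wavy_plate: Steel template fixed on the bench, 160 mm long (y); a like plate with one plain bow stands at its side (either side). Origin on the bench, z up. Its upright front edge (-x, to the robot), 20 to 50 mm high, is x = -40 - 14 sin(360 deg * y / 160) mm: hump (-54) at y = +40 (robot's left), hollow (-26) at y = -40. Run from y = 60 to y = -60. Back at x = 60, bolt heads 58 high.
- tray: Shallow grey sheet-metal tray fixed to the bench, 180 mm long (its x), 130 mm wide (y), rim 14 mm high, walls 4 mm, floor about 4 mm thick. Origin: centre of its underside; z up. The tracer fits lying along the tray's length either way.
Things that resemble listed ones, but are neither listed nor needed, are in the scene too. What is shaped like the tracer but red is not meant.

How it is judged:
By the outcome, as a careful person would: the job done as asked, in the order asked, and still so for the second after the job is handed in, with the robot touching nothing.
It also fails if it takes over 62 s, if anything falls off the work surface, if the arm or the gripper's body presses on something with over 40 N, if the wrist force passes 120 N, or if a joint passes its speed limit or range.

## Working session

There is one attempt and no reset: what is moved stays moved. The work goes in short steps, Python scripts to look and compute and a tool call to move; the robot and the scene stay as the last step left them, time stands still between calls to the robot, and variables do not carry over. Pictures are saved under pics/ and viewed, and the job is handed in when it is done.

Besides the shell and the picture viewer there is one more tool, called after ">>>" as name(argument=value, ...) on one line, values as JSON. carry_out: Moves the arm, as the interface text tells. Its arguments: {"type":"object","properties":{"plan":{"type":"array","items":{"type":"object","properties":{"x":{"type":"number"},"y":{"type":"number"},"z":{"type":"number"},"turn":{"type":"number"},"jaw":{"type":"number"}}}},"squeeze":{"type":"number"}},"required":["plan"]}

```bash
ls; mkdir -p pics
python3 - <<'E'
from rig import r
import cv2
print(r.state())
for n in ["scene","side","wrist"]:
    f=r.grab_frame(n); cv2.imwrite(f"pics/{n}0.png",f["img"])
    print(n,f["mtx"].tolist(),f["k1"],(f.get("extrinsics") if "extrinsics" in f else f["T_tool_cam"]))
    for t in ["tracer","ball","wavy_plate","tray"]:
        print(t,[(d["confidence"],d["extent"]) for d in r.find_in(t,n)])
E
```

```text
pics
{'time': 0.0, 'q': array([-7.01069822e+01,  1.72153984e+01,  8.71794902e+01,  1.91978835e-05,
        7.56721726e+01, -3.81402666e+00]), 'dq': array([ 0.02693481,  0.08050237,  0.0380783 ,  0.13307649, -0.11776768,
       -0.00955238]), 'effort': array([ 9.95276991e-05, -5.31810737e+01, -3.52738774e+01,  7.08598411e-02,
        2.44068395e-02, -1.11511808e-04]), 'position': array([ 221.05641254, -503.33069617,  204.89452463]), 'ee_rot': array([-9.00669115e+01,  4.47934463e-03, -1.56292963e+02]), 'contact_force': array([-0.26121604,  0.54179399,  0.01253882]), 'moment': array([-0.03231063, -0.00108482,  0.00928149]), 'gripper_width': 93.96799245207961}
scene [[487.5748147656227, 0.0, 323.4147996499877], [0.0, 487.5748147656227, 238.8756257030837], [0.0, 0.0, 1.0]] -0.0473738472573246 [[ 5.89545424e-01  6.14728101e-01 -5.23970948e-01  1.15338440e+03]
 [ 8.07611455e-01 -4.37250084e-01  3.95696983e-01 -4.72446497e+02]
 [ 1.41397142e-02 -6.56446285e-01 -7.54240242e-01  9.06009115e+02]
 [ 0.00000000e+00  0.00000000e+00  0.00000000e+00  1.00000000e+00]]
tracer [(0.73, [365.1, 180.1, 36
[... 505 characters left out ...]
75489e+02]
 [ 0.00000000e+00  0.00000000e+00  0.00000000e+00  1.00000000e+00]]
tracer [(0.86, [299.1, 411.1, 76.5, 26.5]), (0.8, [337.8, 349.5, 18.5, 60.8])]
ball [(0.67, [334.6, 372.8, 9.2, 18.2])]
wavy_plate [(0.87, [294.4, 192.9, 57.3, 54.9])]
tray []
wrist [[368.15983772609735, 0.0, 314.6252012236118], [0.0, 368.15983772609735, 240.9355600513471], [0.0, 0.0, 1.0]] -0.07300036485505475 [[-1.10962827e-03  9.60007785e-01  2.79971109e-01 -8.22143686e+01]
 [ 2.39101263e-04 -2.79971018e-01  9.60008423e-01 -1.79635355e+02]
 [ 9.99999356e-01  1.13219393e-03  8.11246819e-05  8.57313935e-01]
 [ 0.00000000e+00  0.00000000e+00  0.00000000e+00  1.00000000e+00]]
tracer []
ball []
wavy_plate []
tray []
```

View pics/scene0.png

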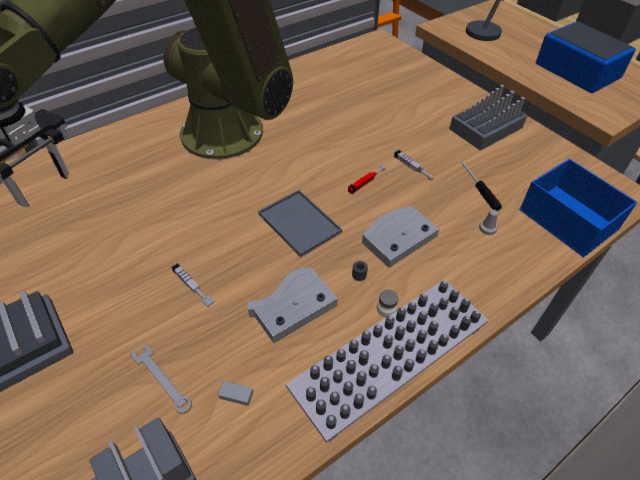

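View pics/side0.png

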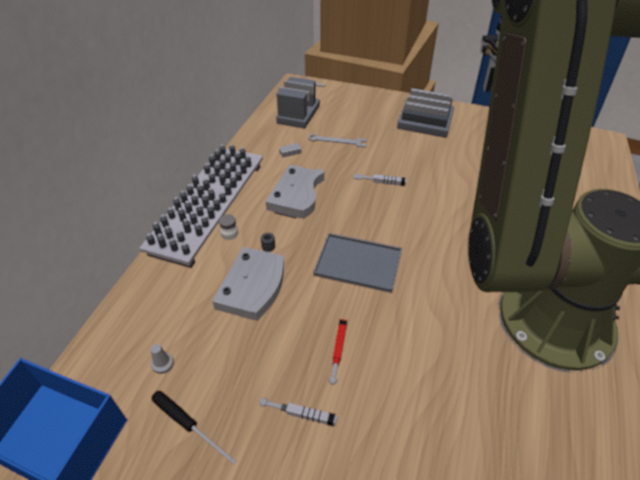

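View pics/wrist0.png

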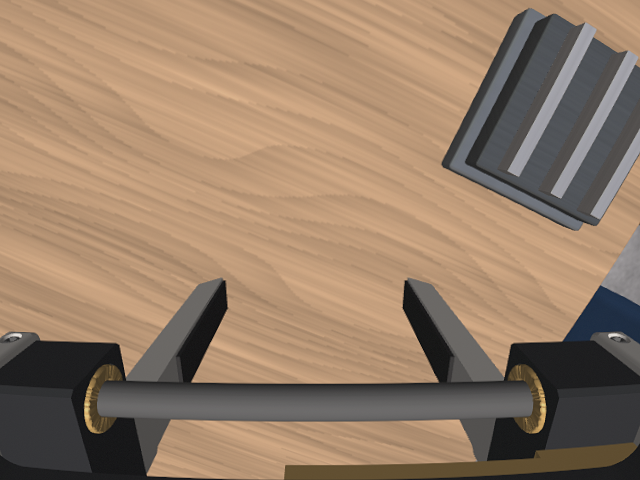

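The scene view shows two grey tracers at (412,165) and (192,283), with a red one at (367,180). The wavy plate is at (295,303), the bowed plate at (400,235) and the tray at (300,222). I'll zoom in on the tracers' ends and locate everything.

```bash
cat > h.py <<'E'
import numpy as np, cv2
from scipy.spatial.transform import Rotation as R
def undist(f,uv):
    uv=np.atleast_2d(np.float64(uv))
    k=np.array([f["k1"],0,0,0,0],float)
    return cv2.undistortPointsIter(uv.reshape(-1,1,2),f["mtx"],k,None,None,(3,100,1e-9)).reshape(-1,2)
def T_of(f,st=None):
    if "extrinsics" in f: return np.array(f["extrinsics"])
    T=np.eye(4);T[:3,:3]=R.from_euler("xyz",st["ee_rot"],degrees=True).as_matrix();T[:3,3]=st["position"]
    return T@f["T_tool_cam"]
def cloud(f,st=None):
    v,u=np.nonzero(f["z_map"]>0); z=f["z_map"][v,u]
    n=undist(f,np.c_[u,v]); T=T_of(f,st)
    P=np.c_[n*z[:,None],z]@T[:3,:3].T+T[:3,3]
    return u,v,P
def onplane(f,uv,h,st=None):
    n=undist(f,uv);T=T_of(f,st)
    d=np.c_[n,np.ones(len(n))]@T[:3,:3].T
    return T[:3,3]+d*((h-T[2,3])/d[:,2])[:,None]
E
python3 - <<'E'
from rig import r
from h import *
import pickle
F={n:r.grab_frame(n) for n in ["scene","side"]}
pickle.dump(F,open("F0.pkl","wb"))
a=F["scene"]["img"];b=F["side"]["img"]
z=lambda im,u,v,w=40,h=30:cv2.resize(im[v-h:v+h,u-w:u+w],(400,300),interpolation=cv2.INTER_CUBIC)
cv2.imwrite("pics/z1.png",np.vstack([np.hstack([z(a,412,165),z(a,192,283)]),np.hstack([z(b,299,411,50,38),z(b,380,180)])]))
for n in F:
    for nm,uv in {"scene":dict(t1=[(399,154),(432,178)],t2=[(175,267),(209,302)],tray=[(300,222)],wavy=[(295,303)],bow=[(400,235)],red=[(352,188),(383,169)]),"side":dict(t1=[(333,418),(264,403)],t2=[(404,181),(356,177)],tray=[(358,262)],wavy=[(295,190)],bow=[(250,280)])}[n].items():
        h=35 if nm in("wavy","bow") else 9
        print(n,nm,onplane(F[n],uv,h).round(0)[:,:2].tolist())
E
```

```text
scene t1 [[394.0, 368.0], [524.0, 374.0]]
scene t2 [[400.0, -333.0], [533.0, -314.0]]
scene tray [[451.0, -17.0]]
scene wavy [[659.0, -171.0]]
scene bow [[645.0, 141.0]]
scene red [[428.0, 168.0], [417.0, 287.0]]
side t1 [[391.0, 357.0], [517.0, 370.0]]
side t2 [[405.0, -340.0], [534.0, -314.0]]
side tray [[447.0, -14.0]]
side wavy [[661.0, -179.0]]
side bow [[648.0, 133.0]]
```

View pics/z1.png

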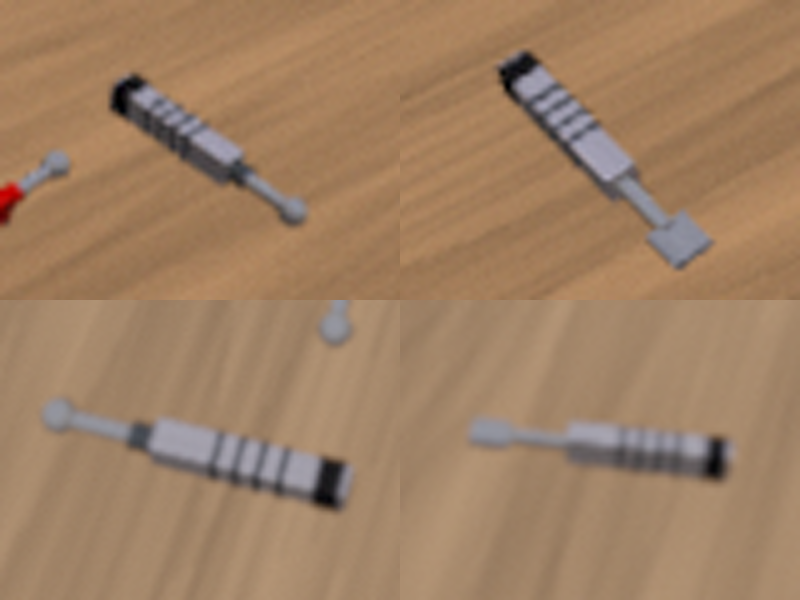

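The tracer with the ball is the left-hand one (scene (412,165), side (299,411)); the right-hand one has a flat blade. The wavy plate, with its hump and hollow, is at (295,303). Next I'll measure poses from the depth maps.

Run:
```python
from h import *
import pickle
F=pickle.load(open("F0.pkl","rb"))
def rect(P2):
    return cv2.minAreaRect(P2.astype(np.float32))
for n in F:
    u,v,P=cloud(F[n])
    z=P[:,2]
    def box(x0,x1,y0,y1,z0,z1): 
        m=(P[:,0]>x0)&(P[:,0]<x1)&(P[:,1]>y0)&(P[:,1]<y1)&(z>z0)&(z<z1);return m
    m=box(350,750,-450,450,-8,4);print(n,"bench z",np.median(z[m]))
    m=box(370,550,330,410,6,40);Q=P[m];print("tracer",m.sum(),rect(Q[:,:2]),np.percentile(Q[:,2],[50,95]))
    m=box(580,760,-290,-80,40,54);Q=P[m];print("wavy top",m.sum(),rect(Q[:,:2]),Q[:,:2].min(0),Q[:,:2].max(0),np.median(Q[:,2]))
    for lo in range(-280,-80,10):
        s=Q[(Q[:,1]>=lo)&(Q[:,1]<lo+10)]
        if len(s)>5: print(lo+5,s[:,0].min().round(1),s[:,0].max().round(1),end=" | ")
    print()
    m=box(330,570,-130,110,3,25);Q=P[m];print("tray",m.sum(),rect(Q[:,:2]),cv2.boxPoints(rect(Q[:,:2])).tolist(),np.percentile(Q[:,2],[5,50,95]))
```

```text
scene bench z 1.5081398921573737
tracer 288 ((456.98126220703125, 367.583740234375), (62.16940689086914, 142.05178833007812), 78.53193664550781) [16.34763463 21.70488524]
wavy top 2980 ((652.0515747070312, -180.46530151367188), (170.4377899169922, 115.96754455566406), 89.52953338623047) [ 594.48243938 -265.46530173] [710.68610454 -95.15032739] 51.451034500342644
-265 620.7 627.6 | -255 606.4 707.6 | -245 612.6 708.4 | -235 613.7 708.9 | -225 617.8 708.7 | -215 620.9 708.4 | -205 619.5 709.8 | -195 615.7 708.1 | -185 614.8 709.0 | -175 605.7 708.7 | -165 602.3 709.4 | -155 599.3 709.2 | -145 594.7 709.4 | -135 596.1 709.8 | -125 594.5 710.1 | -115 598.1 710.2 | -105 602.4 710.7 | -95 606.4 709.8 | 
tray 4142 ((450.0281066894531, -9.83984375), (239.93612670898438, 239.58938598632812), 89.89784240722656) [[330.01971435546875, -129.5941162109375], [569.6087036132812, -130.02130126953125], [570.0364990234375, 109.9144287109375], [330.447509765625, 110.34161376953125]] [ 3.26354627  5.91972923 15.45083694]
side bench z 0.7011575267434864
tracer 762 ((453.98193359375, 364.09039306640625), (
[... 220 characters left out ...]
20288] [710.28482399 -94.49066309] 50.254387252839706
-255 607.6 705.9 | -245 611.3 708.1 | -235 613.6 707.7 | -225 620.3 708.3 | -215 620.7 707.9 | -205 620.7 707.2 | -195 619.7 708.0 | -185 612.6 708.2 | -175 606.3 707.4 | -165 603.5 708.5 | -155 601.0 708.7 | -145 596.5 708.8 | -135 595.3 710.1 | -125 595.2 708.4 | -115 599.6 709.7 | -105 602.3 709.8 | -95 607.4 710.3 | 
tray 3276 ((448.75799560546875, -10.176528930664062), (235.68035888671875, 238.89044189453125), 0.25687626004219055) [[330.38348388671875, 108.73917388916016], [331.45452880859375, -130.14886474609375], [567.1325073242188, -129.09222412109375], [566.0614624023438, 109.79580688476562]] [ 3.19740109  5.01266148 14.28444089]
```

Run:
```python
from h import *
import pickle
from scipy.optimize import least_squares
F=pickle.load(open("F0.pkl","rb"))
for n in F:
    u,v,P=cloud(F[n]); z=P[:,2]
    m=(abs(P[:,0]-450)<130)&(abs(P[:,1]+15)<130)&(z>9)&(z<22);Q=P[m]
    k=np.zeros((480,640),np.uint8);k[v[m],u[m]]=255
    # color segmentation of the tray
    im=F[n]["img"]; s=cv2.cvtColor(im,cv2.COLOR_BGR2HSV)
    c=(300,222) if n=="scene" else (358,262)
    mask=((s[...,1]<90)&(s[...,2]<150)).astype(np.uint8)
    num,lab=cv2.connectedComponents(mask); t=(lab==lab[c[1],c[0]]).astype(np.uint8)
    cn=max(cv2.findContours(t,0,1)[0],key=cv2.contourArea)
    W=onplane(F[n],cn.reshape(-1,2),10)[:,:2]
    r=cv2.minAreaRect(W.astype(np.float32));print(n,"tray color",r,cv2.boxPoints(r).round(0).tolist(), len(cn))
    r=cv2.minAreaRect(Q[:,:2].astype(np.float32));print("depth rim",r,len(Q),np.median(Q[:,2]))
    # plate fit
    m=(P[:,0]>580)&(P[:,0]<680)&(P[:,1]>-270)&(P[:,1]<-85)&(z>44)&(z<54);Q=P[m]
    e=[]
    for lo in np.arange(-250,-100,5):
        q=Q[(Q[:,1]>=lo)&(Q[:,1]<lo+5)]
        if len(q)>4: e.append(q[q[:,0].argmin(),:2])
    e=np.array(e)
    def res(p):
        a=p[2];d=e-p[:2];x=d[:,0]*np.cos(a)+d[:,1]*np.sin(a);y=-d[:,0]*np.sin(a)+d[:,1]*np.cos(a)
        return x+40+14*np.sin(2*np.pi*y/160)
    s=least_squares(res,[649,-174,0],loss="soft_l1");print("plate",s.x[:2],np.degrees(s.x[2]),np.abs(s.fun).mean())
```

```text
scene tray color ((446.2974548339844, -16.24207305908203), (190.9766845703125, 138.17027282714844), 2.4616615772247314) [[348.0, 49.0], [354.0, -89.0], [545.0, -81.0], [539.0, 57.0]] 179
depth rim ((446.3734436035156, -2.5900192260742188), (186.04896545410156, 159.87657165527344), 2.2051475048065186) 680 13.550819392897608
plate [ 648.22645891 -174.86930978] -0.984719176629964 0.9045202782458207
side tray color ((447.4281005859375, -17.44281768798828), (182.91018676757812, 146.0088653564453), 2.656733274459839) [[353.0, 51.0], [359.0, -95.0], [542.0, -86.0], [535.0, 60.0]] 239
depth rim ((447.00677490234375, -17.154434204101562), (181.1610107421875, 134.1241455078125), 2.4498019218444824) 566 13.1764964654094
plate [ 649.62068156 -174.28967013] -0.9885132701685658 1.101638490888752
```

>>> carry_out(plan=[{"z":0,"turn":0}])

```text
schema error: expected keys x, y, z, turn, jaw
```

>>> carry_out(plan=[{"x":0,"y":0,"z":0,"turn":0.12,"jaw":0.06},{"x":0,"y":0,"z":0,"turn":0.12,"jaw":0.06},{"x":0,"y":0,"z":0,"turn":0.12,"jaw":0.06}])

```text
time: 1.15
position: [221.1, -503.6, 205.4]
ee_rot: [-90.0, -0.0, -177.2]
contact_force: [0.5, 0.0, -0.9]
gripper_width: 73.4
```

```bash
cat >> h.py <<'E'
def togo(st,x,y,z,yaw):
    Rm=R.from_euler("xyz",st["ee_rot"],degrees=True).as_matrix()
    d=Rm.T@(np.array([x,y,z])-st["position"])
    dy=(yaw-st["ee_rot"][2]+180)%360-180
    print("t",round(st["time"],2),"pos",st["position"].round(1),"rot",st["ee_rot"].round(2),"| shift mm",d.round(1),"dist",round(np.linalg.norm(d),1),"turn rad",round(-np.radians(dy),4),"q",st["q"].round(0),"F",st["contact_force"].round(2),"w",round(st["gripper_width"],1))
E
python3 - <<'E'
from rig import r
from h import *
togo(r.state(),445,362,140,-176.9)
E
```

```text
t 1.15 pos [ 221.1 -503.6  205.4] rot [ -90.    -0.  -177.2] | shift mm [-265.9   65.5 -853.6] dist 896.4 turn rad -0.0053 q [-70.  17.  87.  -0.  76.  17.] F [ 0.49  0.02 -0.88] w 73.4
```

>>> carry_out(plan=[{"x":-0.02,"y":0.003,"z":-0.043,"turn":0,"jaw":0.06},{"x":-0.02,"y":0.003,"z":-0.043,"turn":0,"jaw":0.06},{"x":-0.02,"y":0.003,"z":-0.043,"turn":0,"jaw":0.06},{"x":-0.02,"y":0.003,"z":-0.043,"turn":0,"jaw":0.06},{"x":-0.02,"y":0.003,"z":-0.043,"turn":0,"jaw":0.06}])

```text
time: 1.65
position: [309.7, -281.8, 190.5]
ee_rot: [-90.0, 0.0, -176.9]
contact_force: [1.5, -0.8, 0.3]
gripper_width: 59.7
```

>>> carry_out(plan=[{"x":-0.02,"y":0.003,"z":-0.043,"turn":0,"jaw":0.06},{"x":-0.02,"y":0.003,"z":-0.043,"turn":0,"jaw":0.06},{"x":-0.02,"y":0.003,"z":-0.043,"turn":0,"jaw":0.06},{"x":-0.02,"y":0.003,"z":-0.043,"turn":0,"jaw":0.06},{"x":-0.02,"y":0.003,"z":-0.043,"turn":0,"jaw":0.06}])

```text
time: 2.15
position: [398.1, -61.5, 175.7]
ee_rot: [-90.0, 0.1, -176.9]
contact_force: [0.8, -1.5, -0.1]
gripper_width: 60.1
```

>>> carry_out(plan=[{"x":-0.0066,"y":0.003,"z":-0.043,"turn":0,"jaw":0.06},{"x":-0.0066,"y":0.003,"z":-0.043,"turn":0,"jaw":0.06},{"x":-0.0066,"y":0.003,"z":-0.043,"turn":0,"jaw":0.06},{"x":-0.0066,"y":0.003,"z":-0.043,"turn":0,"jaw":0.06},{"x":-0.0066,"y":0.003,"z":-0.043,"turn":0,"jaw":0.06}])

```text
time: 2.65
position: [419.0, 155.0, 160.6]
ee_rot: [-90.0, 0.0, -176.9]
contact_force: [0.6, -1.7, -0.4]
gripper_width: 60.4
```

>>> carry_out(plan=[{"x":-0.0066,"y":0.003,"z":-0.043,"turn":0,"jaw":0.06},{"x":-0.0066,"y":0.003,"z":-0.043,"turn":0,"jaw":0.06},{"x":-0.0066,"y":0.003,"z":-0.043,"turn":0,"jaw":0.06},{"x":-0.0066,"y":0.003,"z":-0.043,"turn":0,"jaw":0.06},{"x":-0.0066,"y":0.003,"z":-0.043,"turn":0,"jaw":0.06}])

```text
time: 3.15
position: [440.4, 371.4, 145.3]
ee_rot: [-90.0, 0.0, -176.9]
contact_force: [0.3, -0.3, -0.2]
gripper_width: 59.7
```

Run:
```python
from rig import r
from h import *
togo(r.state(),445,362,140,-176.9)
```

```text
t 3.15 pos [440.4 371.4 145.3] rot [-9.0000e+01  1.0000e-02 -1.7691e+02] | shift mm [-4.1  5.3  9.7] dist 11.8 turn rad -0.0001 q [ 37.  24.  87.  -0.  70. 123.] F [ 0.34 -0.29 -0.22] w 59.7
```

Run:
```python
from rig import r
from h import *
import pickle
st=r.state();f=r.grab_frame("wrist");cv2.imwrite("pics/w1.png",f["img"]);pickle.dump((st,f),open("w1.pkl","wb"))
for t in["tracer","ball"]:print(t,r.find_in(t,"wrist"))
u,v,P=cloud(f,st)
m=(P[:,0]>360)&(P[:,0]<560)&(P[:,1]>330)&(P[:,1]<400)&(P[:,2]>6)&(P[:,2]<30);Q=P[m]
print(m.sum(),cv2.minAreaRect(Q[:,:2].astype(np.float32)),np.percentile(Q[:,2],[10,50,90]))
for a in range(370,540,10):
    q=Q[(Q[:,0]>=a)&(Q[:,0]<a+10)]
    if len(q)>5: print(a+5,len(q),np.percentile(q[:,1],[2,98]).round(1),np.percentile(q[:,2],90).round(1))
```

```text
tracer [{'extent': [476.8, 254.1, 156.6, 36.8], 'confidence': 0.9}, {'extent': [322.8, 211.2, 22.1, 162.9], 'confidence': 0.82}]
ball [{'extent': [321.7, 153.1, 16.6, 47.8], 'confidence': 0.83}, {'extent': [419.8, 262.6, 44.2, 18.6], 'confidence': 0.69}]
2614 ((456.7728576660156, 363.9624328613281), (141.36854553222656, 16.484336853027344), 3.158606767654419) [13.06843272 17.99962829 19.28065124]
385 62 [352.3 367.3] 19.4
395 190 [352.5 368. ] 20.0
405 191 [353.3 368.5] 19.2
415 190 [353.9 369.1] 19.5
425 205 [354.6 370.5] 19.5
435 209 [355. 371.] 19.6
445 215 [355.8 371.6] 19.5
455 217 [356.7 372.1] 19.2
465 223 [357.4 372.7] 19.1
475 210 [358. 373.] 18.9
485 157 [360.  371.9] 16.3
495 111 [363.1 370.2] 14.2
505 109 [363.8 370.8] 14.2
515 176 [361.4 375.5] 17.0
525 149 [361.8 375.1] 17.1
```

View pics/w1.png

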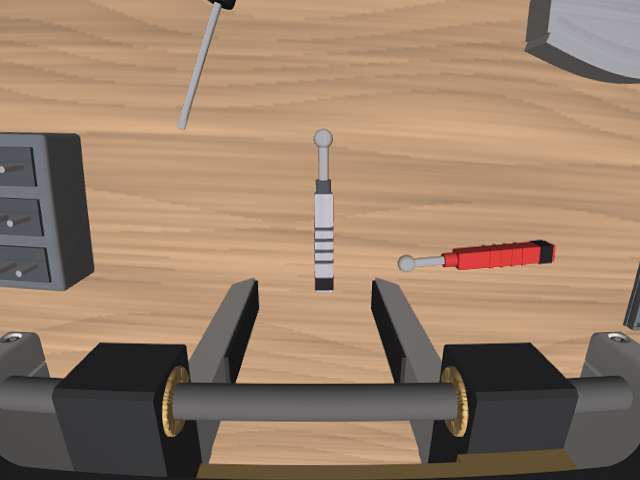

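The wrist view shows the ball tracer at columns 315–333, rows 130 (ball) to 290 (tail), midway between the fingers. The red one is at (480,255). The handle's centre comes out at about (433, 363), yaw 3.1°, top about 19 mm high, which fits the given sizes.

Run:
```python
from rig import r
from h import *
togo(r.state(),433,363,4,-176.9)
```

```text
t 3.3 pos [439.9 371.  144.5] rot [-8.9960e+01 -6.0000e-02 -1.7677e+02] | shift mm [  7.2 140.5   7.5] dist 140.9 turn rad 0.0023 q [ 36.  24.  87.   0.  70. 123.] F [ 0.43 -0.76  0.36] w 60.1
```

>>> carry_out(plan=[{"x":0.007,"y":0.03,"z":0.008,"turn":0,"jaw":0.06},{"x":0,"y":0.035,"z":0,"turn":0,"jaw":0.05},{"x":0,"y":0.035,"z":0,"turn":0,"jaw":0.045},{"x":0,"y":0.025,"z":0,"turn":0,"jaw":0.045},{"x":0,"y":0.01,"z":0,"turn":0,"jaw":0.045}])

```text
time: 3.8
position: [433.2, 359.4, 8.5]
ee_rot: [-89.9, -0.2, -177.0]
contact_force: [0.5, 0.9, -0.0]
gripper_width: 45.1
```

Run:
```python
from rig import r
from h import *
togo(r.state(),433,363,4,-176.9)
f=r.grab_frame("wrist");cv2.imwrite("pics/w2.png",f["img"])
```

```text
t 3.8 pos [433.2 359.4   8.5] rot [-8.9900e+01 -1.5000e-01 -1.7697e+02] | shift mm [ 0.   4.5 -3.6] dist 5.8 turn rad -0.0013 q [ 36.  32.  94.  -0.  54. 123.] F [ 0.53  0.88 -0.02] w 45.1
```

View pics/w2.png

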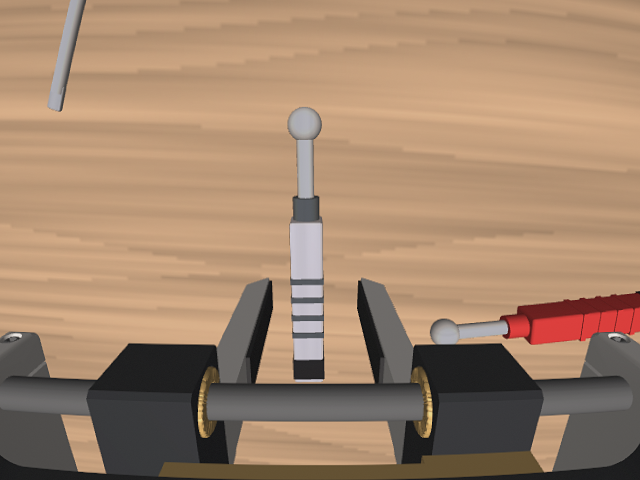

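The fingers straddle the handle, which is about 3.5 mm left of centre. I'll correct that and close.

>>> carry_out(plan=[{"x":0,"y":0.004,"z":-0.0035,"turn":0,"jaw":0.03},{"x":0,"y":0,"z":0,"turn":0,"jaw":0.02},{"x":0,"y":0,"z":0,"turn":0,"jaw":0.01},{"x":0,"y":0,"z":0,"turn":0,"jaw":0.005},{"x":0,"y":0,"z":0,"turn":0,"jaw":0.005}], squeeze=35)

```text
time: 4.35
position: [434.1, 364.8, 7.3]
ee_rot: [-90.0, 0.1, -176.9]
contact_force: [-1.0, -1.6, 6.0]
gripper_width: 15.5
```

>>> carry_out(plan=[{"x":0,"y":0,"z":0,"turn":0,"jaw":0.005},{"x":0,"y":0,"z":0,"turn":0,"jaw":0.005}])

```text
time: 4.55
position: [434.1, 364.8, 7.3]
ee_rot: [-90.0, 0.1, -176.9]
contact_force: [-1.6, -2.2, 7.4]
gripper_width: 15.7
```

>>> carry_out(plan=[{"x":0,"y":-0.01,"z":0,"turn":0,"jaw":0.005},{"x":0,"y":-0.02,"z":0,"turn":0,"jaw":0.005},{"x":0,"y":-0.03,"z":0,"turn":0,"jaw":0.005},{"x":0,"y":-0.04,"z":0,"turn":0,"jaw":0.005}])

```text
time: 4.95
position: [433.0, 364.1, 106.9]
ee_rot: [-89.9, -0.1, -176.9]
contact_force: [0.3, 0.4, -0.9]
gripper_width: 15.4
```

```bash
cat > ball.py <<'E'
from rig import r
from h import *
import sys
def look(name):
    st=r.state();f=r.grab_frame("wrist");cv2.imwrite(f"pics/{name}.png",f["img"])
    T=np.array(f["T_tool_cam"]); u,v,P=cloud(dict(f,extrinsics=T))
    m=(P[:,0]<-20)&(P[:,0]>-120)&(abs(P[:,2])<25)&(P[:,1]>-30)&(P[:,1]<5)
    Q=P[m]; 
    return st,f,Q
E
python3 - <<'E'
from ball import *
st,f,Q=look("w3")
togo(st,450,100,180,-179)
print(r.find_in("ball","wrist"))
print(len(Q),cv2.minAreaRect(Q[:,[0,2]].astype(np.float32)))
for a in range(-110,-20,8):
    q=Q[(Q[:,0]>=a)&(Q[:,0]<a+8)]
    if len(q)>5: print(a+4,len(q),np.percentile(q[:,2],[2,98]).round(1),np.percentile(q[:,1],[5,20]).round(1))
E
```

```text
t 4.95 pos [433.  364.1 106.9] rot [-8.9920e+01 -1.3000e-01 -1.7692e+02] | shift mm [ -2.6 -72.8 264.7] dist 274.5 turn rad 0.0363 q [ 36.  25.  90.   0.  65. 123.] F [ 0.32  0.39 -0.93] w 15.4
[{'extent': [312.0, 152.8, 36.3, 87.3], 'confidence': 0.86}, {'extent': [426.2, 268.4, 50.9, 21.2], 'confidence': 0.56}]
3981 ((-56.61933135986328, 0.7030372619628906), (16.008604049682617, 73.2975082397461), 89.64618682861328)
-90 471 [-6.5  7.6] [-10.   -9.1]
-82 494 [-6.6  7.6] [-9.9 -8.9]
-74 288 [-3.5  4. ] [-6.8 -6.1]
-66 292 [-3.5  4.1] [-6.7 -6.1]
-58 267 [-3.   4.1] [-6.9 -6.2]
-50 431 [-5.5  6.6] [-8.9 -8.2]
-42 558 [-6.8  7.9] [-11.6 -10.8]
-34 546 [-7.3  8.4] [-12.  -11.5]
-26 511 [-7.   8.1] [-11.9 -11.4]
-18 123 [-7.   8.1] [-11.9 -11.4]
```

View pics/w3.png

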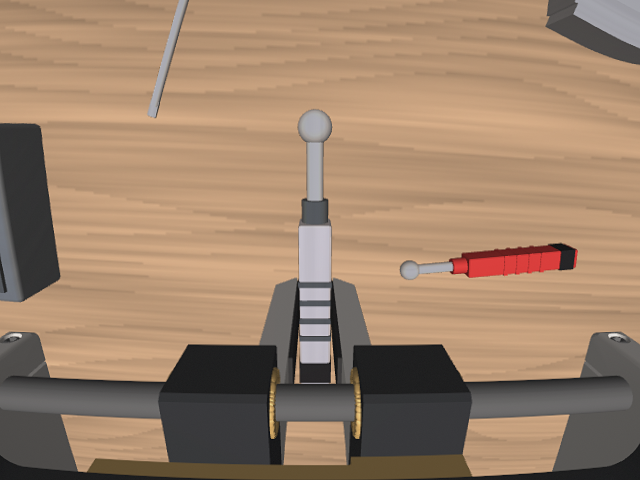

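Gripped: opening 15.4 mm, ball at (315,127), and the tracer is straight in the tool. Now I'll carry it toward the hump end of the plate.

>>> carry_out(plan=[{"x":0,"y":0,"z":0.01,"turn":0.036,"jaw":0.005},{"x":0,"y":0,"z":0.03,"turn":0.036,"jaw":0.005},{"x":-0.004,"y":0,"z":0.04,"turn":0,"jaw":0.005},{"x":-0.004,"y":0,"z":0.04,"turn":0,"jaw":0.005},{"x":-0.004,"y":0,"z":0.04,"turn":0,"jaw":0.005}])

```text
time: 5.55
position: [443.6, 202.2, 105.1]
ee_rot: [-89.9, -0.1, 178.9]
contact_force: [0.6, 0.4, -2.0]
gripper_width: 15.5
```

>>> carry_out(plan=[{"x":-0.004,"y":0,"z":0.04,"turn":0,"jaw":0.005},{"x":-0.004,"y":0,"z":0.04,"turn":0,"jaw":0.005},{"x":-0.004,"y":0,"z":0.04,"turn":0,"jaw":0.005},{"x":-0.004,"y":0,"z":0.04,"turn":0,"jaw":0.005},{"x":-0.004,"y":0,"z":0.04,"turn":0,"jaw":0.005}])

```text
time: 6.05
position: [459.7, 2.1, 105.3]
ee_rot: [-90.0, -0.1, 178.8]
contact_force: [0.9, 0.6, -1.0]
gripper_width: 15.5
```

>>> carry_out(plan=[{"x":0,"y":0,"z":0.04,"turn":0,"jaw":0.005},{"x":0,"y":0,"z":0.04,"turn":0,"jaw":0.005},{"x":0,"y":0,"z":0.03,"turn":0,"jaw":0.005},{"x":0,"y":0,"z":0.01,"turn":0,"jaw":0.005}])

```text
time: 6.45
position: [457.5, -118.2, 105.3]
ee_rot: [-90.0, -0.1, 178.7]
contact_force: [-0.5, 0.7, -0.9]
gripper_width: 15.7
```

Run:
```python
from ball import *
st,f,Q=look("w4")
togo(st,475,-115,33,179)
import pickle;pickle.dump((st,f),open("w4.pkl","wb"))
```

```text
t 6.45 pos [ 457.5 -118.2  105.3] rot [-9.0030e+01 -1.2000e-01  1.7871e+02] | shift mm [-17.6  72.3  -3.5] dist 74.5 turn rad -0.005 q [-19.  14. 106.  -0.  60.  72.] F [-0.51  0.67 -0.91] w 15.7
```

View pics/w4.png

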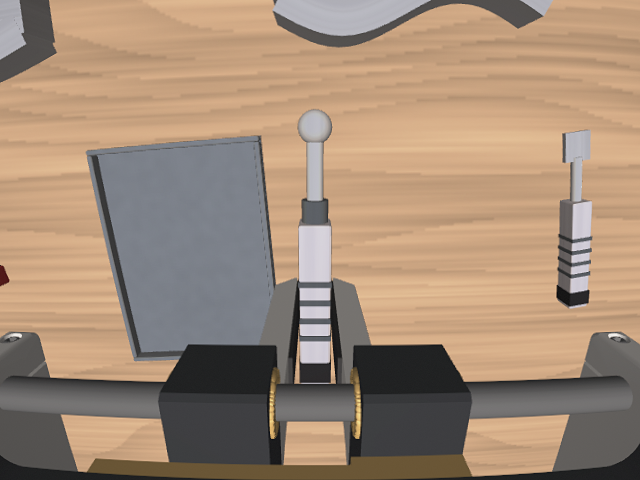

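The wrist view shows the plate's edge at the top: hump near (340,45), hollow near (455,8), with the ball at (315,127). I'll fit the plate, tray and ball from this view.

```bash
cat > fit.py <<'E'
from h import *
from scipy.optimize import least_squares
def edge(P):
    z=P[:,2];m=(P[:,0]>575)&(P[:,0]<690)&(P[:,1]>-270)&(P[:,1]<-85)&(z>46)&(z<56);Q=P[m]
    e=[]
    for lo in np.arange(-253,-98,3):
        q=Q[(Q[:,1]>=lo)&(Q[:,1]<lo+3)]
        if len(q)>3: e.append(q[q[:,0].argmin(),:2])
    return np.array(e)
def fit(e):
    def res(p):
        a=p[2];d=e-p[:2];x=d[:,0]*np.cos(a)+d[:,1]*np.sin(a);y=-d[:,0]*np.sin(a)+d[:,1]*np.cos(a)
        return x+40+14*np.sin(2*np.pi*y/160)
    s=least_squares(res,[649,-174,0],loss="soft_l1")
    return s.x[:2].round(2),np.degrees(s.x[2]).round(2),np.abs(s.fun).mean().round(2)
def ballpos(f,row0,row1,c0=280,c1=350):
    "sphere fit to the front ball in tool coordinates, radius 8"
    g=dict(f,extrinsics=np.array(f["T_tool_cam"]))
    u,v,P=cloud(g);m=(u>c0)&(u<c1)&(v>row0)&(v<row1)&(P[:,1]<5)&(P[:,1]>-30)
    Q=P[m]
    s=least_squares(lambda p:np.linalg.norm(Q-p,axis=1)-8,[-86,-2,0],loss="soft_l1")
    return s.x.round(2),m.sum(),np.abs(s.fun).mean().round(2)
E
python3 - <<'E'
from fit import *
import pickle
st,f=pickle.load(open("w4.pkl","rb"))
u,v,P=cloud(f,st)
e=edge(P);print(len(e),e[:,0].min(),e[:,1].min(),e[:,1].max(),fit(e))
print(ballpos(f,105,143))
cen=onplane(dict(f,extrinsics=np.array(f["T_tool_cam"])),[(315,127)],0)
n=undist(f,[(315,127.0)]);T=np.array(f["T_tool_cam"]);d=T[:3,:3]@np.r_[n[0],1];k=(-2.5-T[1,3])/d[1];print("ball by ray",T[:3,3]+k*d)
m=(P[:,2]>10)&(P[:,2]<18)&(P[:,0]>340)&(P[:,0]<560)&(P[:,1]>-100)&(P[:,1]<80);Q=P[m]
print("tray",m.sum(),cv2.minAreaRect(Q[:,:2].astype(np.float32)),np.median(Q[:,2]))
m=(P[:,2]<9)&(P[:,0]>400)&(P[:,0]<500)&(P[:,1]>-40)&(P[:,1]<20);print("floor",np.median(P[m,2]))
m=(P[:,2]<9)&(P[:,0]>500)&(P[:,0]<570)&(P[:,1]>-200)&(P[:,1]<-150);print("bench",np.median(P[m,2]))
E
```

```text
35 595.2744945845034 -252.25780486011047 -99.58323797742891 (array([ 648.97, -178.01]), np.float64(-1.01), np.float64(0.19))
(array([-85.93,  -1.89,   0.39]), np.int64(932), np.float64(0.36))
ball by ray [-85.76447893  -2.5          0.68703491]
tray 3573 ((447.6156311035156, -19.13555908203125), (180.0087432861328, 130.74337768554688), 2.586014986038208) 14.014762842793516
floor 4.479179212488191
bench 0.42753658053783283
```

>>> carry_out(plan=[{"x":0,"y":0.025,"z":0,"turn":-0.004,"jaw":0.005},{"x":0,"y":0.03,"z":0,"turn":0,"jaw":0.005},{"x":-0.007,"y":0.017,"z":0,"turn":0,"jaw":0.005},{"x":-0.007,"y":0,"z":0,"turn":0,"jaw":0.005},{"x":0,"y":0,"z":0,"turn":0,"jaw":0.005}])

```text
time: 7.0
position: [473.4, -115.4, 34.7]
ee_rot: [-90.0, -0.0, 179.2]
contact_force: [-0.5, -0.5, -0.8]
gripper_width: 16.0
```

Run:
```python
from fit import *
from ball import *
st,f,Q=look("w5")
togo(st,475,-117,33,179)
u,v,P=cloud(f,st)
e=edge(P);print(len(e),e[:,0].min(),e[:,1].min(),e[:,1].max(),fit(e), fit(e[e[:,1]>-200]))
b=ballpos(f,105,143);print(b)
S=R.from_euler("xyz",st["ee_rot"],degrees=True).as_matrix()@b[0]+st["position"];print("ball world",S)
m=(P[:,0]>590)&(P[:,0]<640)&(abs(P[:,1]+140)<20)&(P[:,2]>30);print("top z",np.median(P[m,2]))
```

```text
t 7.0 pos [ 473.4 -115.4   34.7] rot [-9.0010e+01 -2.0000e-02  1.7921e+02] | shift mm [-1.6  1.7  1.6] dist 2.8 turn rad 0.0037 q [-18.  22. 106.   0.  52.  73.] F [-0.45 -0.49 -0.8 ] w 16.0
30 595.4839269732189 -252.78181664198922 -99.61864590434746 (array([ 648.94, -178.03]), np.float64(-1.04), np.float64(0.12)) (array([ 648.98, -178.04]), np.float64(-0.98), np.float64(0.12))
(array([-85.92,  -1.8 ,   0.39]), np.int64(933), np.float64(0.37))
ball world [ 559.29585163 -116.97301043   36.42884393]
top z 50.05417926923727
```

View pics/w5.png

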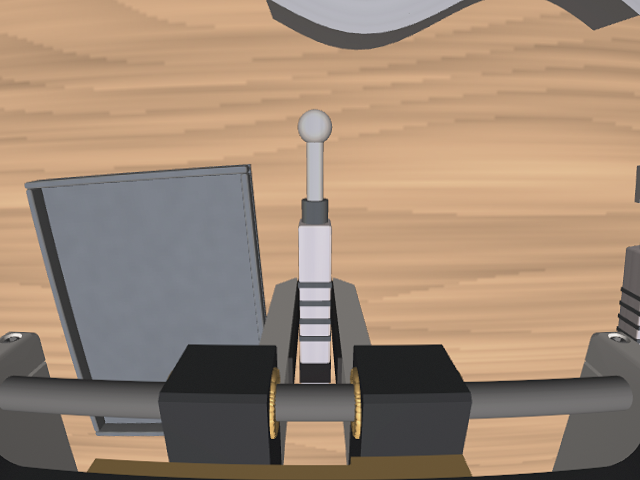

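The plate fit is (649, −178), yaw −1.0°, residual 0.12 mm. The wrist view gives both ball and plate, so their relative position is good. Moving sideways to the start point, then in.

>>> carry_out(plan=[{"x":-0.01,"y":0.001,"z":-0.0045,"turn":0.003,"jaw":0.005},{"x":-0.012,"y":0,"z":0,"turn":0,"jaw":0.005},{"x":-0.007,"y":0,"z":0,"turn":0,"jaw":0.005},{"x":-0.002,"y":0,"z":0,"turn":0,"jaw":0.005},{"x":0,"y":0,"z":0,"turn":0,"jaw":0.005}])

```text
time: 7.55
position: [504.0, -111.9, 33.6]
ee_rot: [-90.0, 0.0, 179.0]
contact_force: [0.1, -0.6, -1.5]
gripper_width: 15.5
```

```bash
cat >> fit.py <<'E'
PL=np.array([649.0,-178.0]);A=np.radians(-1.0)
def loc(p):
    d=np.asarray(p)[:2]-PL
    return np.array([d[0]*np.cos(A)+d[1]*np.sin(A),-d[0]*np.sin(A)+d[1]*np.cos(A)])
_s=np.linspace(-79,79,3000);_m=-14*2*np.pi/160*np.cos(2*np.pi*_s/160);_X=-40-14*np.sin(2*np.pi*_s/160);_n=np.sqrt(1+_m**2)
def xb(y): return np.interp(y,_s+8*_m/_n,_X-8/_n)
def report(st,BT=np.array([-85.9,-1.9,0.4])):
    Rm=R.from_euler("xyz",st["ee_rot"],degrees=True).as_matrix()
    b=loc((Rm@BT+st["position"]))
    print("t",round(st["time"],2),"free-ball local",b.round(2),"z",(Rm@BT+st["position"])[2].round(1),"compress",round(b[0]-xb(b[1]),2),"yaw",st["ee_rot"][2].round(2),"F",st["contact_force"].round(2))
    return b
E
python3 - <<'E'
from fit import *
from ball import *
st,f,Q=look("w6")
report(st)
u,v,P=cloud(f,st);e=edge(P);print(len(e),fit(e),ballpos(f,105,143))
E
```

```text
t 7.55 free-ball local [-60.25  63.14] z 35.5 compress -2.98 yaw 179.02 F [ 0.13 -0.58 -1.53]
52 (array([ 649.24, -177.88]), np.float64(-1.15), np.float64(0.12)) (array([-86.14,  -1.87,   0.8 ]), np.int64(1025), np.float64(1.14))
```

View pics/w6.png

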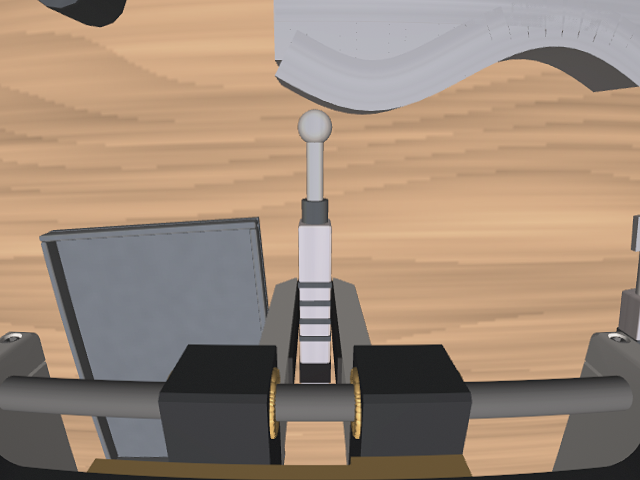

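The ball at (315,127) is about 3 mm short of the edge, 16 mm in from the plate's hump-side end (column 277). Pressing in.

>>> carry_out(plan=[{"x":-0.002,"y":0,"z":0,"turn":0,"jaw":0.005},{"x":-0.002,"y":0,"z":0,"turn":0,"jaw":0.005},{"x":-0.002,"y":0,"z":0,"turn":0,"jaw":0.005},{"x":-0.002,"y":0,"z":0,"turn":0,"jaw":0.005},{"x":-0.001,"y":0,"z":0,"turn":0,"jaw":0.005}])

```text
time: 8.1
position: [512.8, -112.2, 33.4]
ee_rot: [-90.0, -0.0, 179.0]
contact_force: [-2.1, -0.9, -0.9]
gripper_width: 15.6
```

Run:
```python
from fit import *
from ball import *
st,f,Q=look("w7")
b=report(st)
print(ballpos(f,105,150))
yb=b[1]-np.arange(0,128,3.0); x=xb(yb)+6
print([(round(a,4),round(float(c),4)) for a,c in zip(-np.diff(np.r_[b[0],x[1:]])/1000,-np.diff(yb)/1000)])
```

```text
t 8.1 free-ball local [-51.39  63.  ] z 35.2 compress 5.93 yaw 179.01 F [-2.11 -0.92 -0.91]
(array([-86.36, -12.56,   3.56]), np.int64(1777), np.float64(2.39))
[(np.float64(0.001), 0.003), (np.float64(0.001), 0.003), (np.float64(0.0008), 0.003), (np.float64(0.0007), 0.003), (np.float64(0.0005), 0.003), (np.float64(0.0004), 0.003), (np.float64(0.0002), 0.003), (np.float64(0.0), 0.003), (np.float64(-0.0001), 0.003), (np.float64(-0.0003), 0.003), (np.float64(-0.0005), 0.003), (np.float64(-0.0006), 0.003), (np.float64(-0.0008), 0.003), (np.float64(-0.0009), 0.003), (np.float64(-0.0011), 0.003), (np.float64(-0.0012), 0.003), (np.float64(-0.0013), 0.003), (np.float64(-0.0014), 0.003), (np.float64(-0.0015), 0.003), (np.float64(-0.0016), 0.003), (np.float64(-0.0016), 0.003), (np.float64(-0.0016), 0.003), (np.float64(-0.0016), 0.003), (np.float64(-0.0016), 0.003), (np.float64(-0.0016), 0.003), (np.float64(-0.0015), 0.003), (np.float64(-0.0014), 0.003), (np.float64(-0.0013), 0.003), (np.float64(-0.0012), 0.003), (np.float64(-0.001), 0.003), (np.float64(-0.0008), 0.003), (np.float64(-0.0006), 0.003), (np.float64(-0.0004), 0.003), (np.float64(-0.0002), 0.003), (np.float64(0.0), 0.003), (np.float64(0.0003), 0.003), (np.float64(0.0005), 0.003), (np.float64(0.0007), 0.003), (np.float64(0.0009), 0.003), (np.float64(0.0011), 0.003), (np.float64(0.0012), 0.003), (np.float64(0.0014), 0.003)]
```

View pics/w7.png

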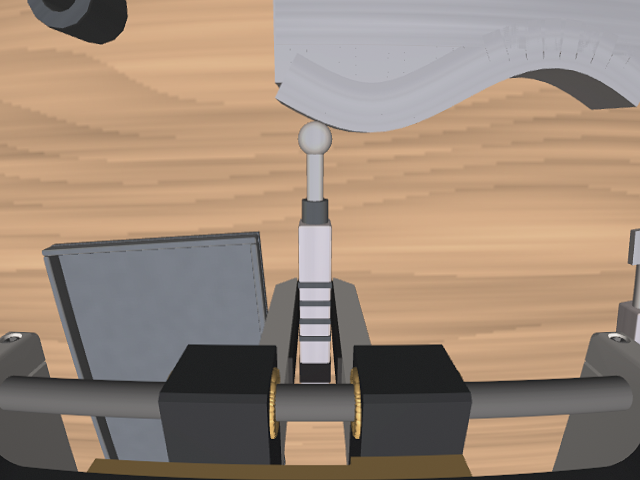

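The ball is on the edge at (315,139), down from row 127 while free. That is about 5.5 mm of compression, with Fx −2.1 N, so it bears well. Starting the trace.

>>> carry_out(plan=[{"x":0.0009,"y":0,"z":0.003,"turn":0,"jaw":0.005},{"x":0.001,"y":0,"z":0.003,"turn":0,"jaw":0.005},{"x":0.0008,"y":0,"z":0.003,"turn":0,"jaw":0.005},{"x":0.0007,"y":0,"z":0.003,"turn":0,"jaw":0.005},{"x":0.0005,"y":0,"z":0.003,"turn":0,"jaw":0.005}])

```text
time: 8.65
position: [508.6, -127.4, 33.4]
ee_rot: [-90.0, -0.0, 179.0]
contact_force: [-2.5, 3.2, -0.3]
gripper_width: 15.5
```

```bash
cat > stp.py <<'E'
import sys
from fit import *
from ball import *
from h import *
st,f,Q=look(sys.argv[1])
b=report(st)
# ball row in the picture: circle of the ball
g=cv2.GaussianBlur(cv2.cvtColor(f["img"],cv2.COLOR_BGR2GRAY),(3,3),0)[95:185,275:355]
c=cv2.HoughCircles(g,cv2.HOUGH_GRADIENT,1,50,param1=80,param2=8,minRadius=13,maxRadius=20)
print("ball px",None if c is None else (c[0][0]+[275,95,0]).round(1))
yb=b[1]-np.arange(0,16,3.0); x=xb(yb)+6
print("next",(-np.diff(np.r_[b[0],x[1:]])).round(2))
E
python3 stp.py w8
```

```text
t 8.65 free-ball local [-55.37  47.73] z 35.3 compress 6.08 yaw 179.01 F [-2.47  3.17 -0.34]
ball px [310.5 138.5  16.1]
next [ 0.42  0.18  0.01 -0.15 -0.32]
```

View pics/w8.png

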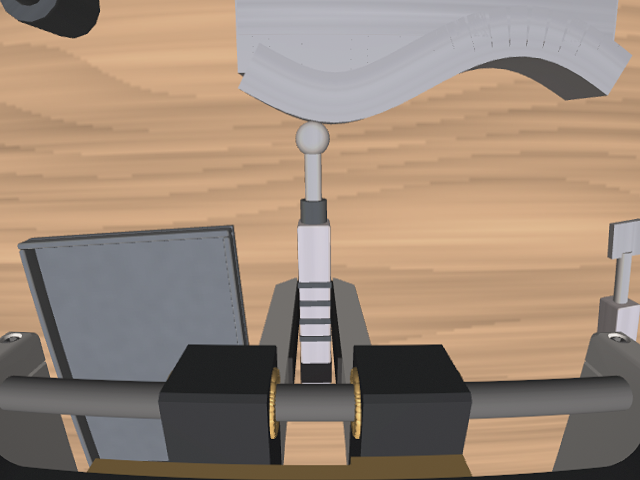

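The ball has shifted about 1 mm sideways (column 312.5) from friction and is still pressed. I'll grip harder and carry on over the hump.

>>> carry_out(plan=[{"x":0.0004,"y":0,"z":0.003,"turn":0,"jaw":0.005},{"x":0.0002,"y":0,"z":0.003,"turn":0,"jaw":0.005},{"x":0,"y":0,"z":0.003,"turn":0,"jaw":0.005},{"x":-0.0002,"y":0,"z":0.003,"turn":0,"jaw":0.005},{"x":-0.0003,"y":0,"z":0.003,"turn":0,"jaw":0.005}], squeeze=58)

```text
time: 9.2
position: [508.4, -142.5, 33.5]
ee_rot: [-90.0, 0.0, 179.0]
contact_force: [-1.6, 1.9, -0.7]
gripper_width: 15.3
```

```bash
python3 stp.py w9
```

```text
t 9.2 free-ball local [-55.32  32.68] z 35.4 compress 6.19 yaw 179.01 F [-1.57  1.9  -0.74]
ball px [312.5 138.5  15. ]
next [-0.29 -0.64 -0.79 -0.94 -1.08]
```

>>> carry_out(plan=[{"x":-0.0004,"y":0,"z":0.003,"turn":0,"jaw":0.005},{"x":-0.0006,"y":0,"z":0.003,"turn":0,"jaw":0.005},{"x":-0.0008,"y":0,"z":0.003,"turn":0,"jaw":0.005},{"x":-0.0009,"y":0,"z":0.003,"turn":0,"jaw":0.005},{"x":-0.0011,"y":0,"z":0.003,"turn":0,"jaw":0.005}])

```text
time: 9.75
position: [512.0, -157.5, 33.4]
ee_rot: [-90.0, -0.0, 179.0]
contact_force: [-2.5, 1.4, -2.1]
gripper_width: 15.4
```

```bash
python3 stp.py w10
```

```text
t 9.75 free-ball local [-51.45  17.69] z 35.3 compress 6.13 yaw 179.01 F [-2.48  1.42 -2.06]
ball px [313.5 138.5  14.9]
next [-1.07 -1.32 -1.42 -1.5  -1.57]
```

View pics/w10.png

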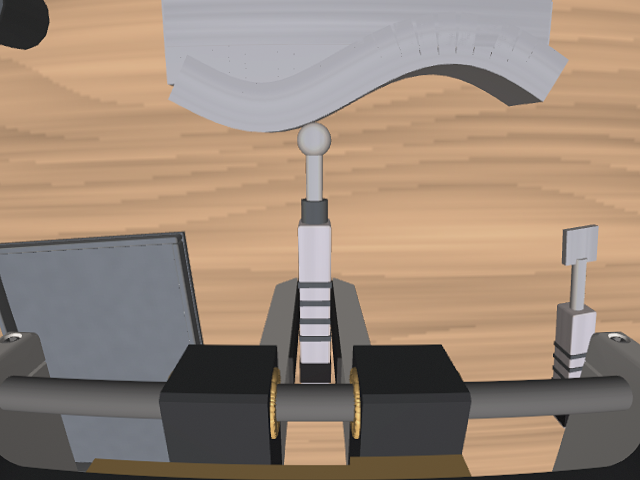

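The ball is still on the edge at (314,139), now past the hump on its down slope.

>>> carry_out(plan=[{"x":-0.0011,"y":0,"z":0.003,"turn":0,"jaw":0.005},{"x":-0.0013,"y":0,"z":0.003,"turn":0,"jaw":0.005},{"x":-0.0014,"y":0,"z":0.003,"turn":0,"jaw":0.005},{"x":-0.0015,"y":0,"z":0.003,"turn":0,"jaw":0.005},{"x":-0.0016,"y":0,"z":0.003,"turn":0,"jaw":0.005}])

```text
time: 10.3
position: [518.7, -172.6, 33.4]
ee_rot: [-90.0, 0.0, 179.0]
contact_force: [-2.2, 1.4, -1.1]
gripper_width: 15.6
```

```bash
python3 stp.py w11
```

```text
t 10.3 free-ball local [-44.5    2.74] z 35.3 compress 6.1 yaw 179.01 F [-2.2   1.42 -1.15]
ball px [313.5 138.5  17.2]
next [-1.52 -1.64 -1.65 -1.63 -1.59]
```

>>> carry_out(plan=[{"x":-0.0016,"y":0,"z":0.003,"turn":0,"jaw":0.005},{"x":-0.0016,"y":0,"z":0.003,"turn":0,"jaw":0.005},{"x":-0.0016,"y":0,"z":0.003,"turn":0,"jaw":0.005},{"x":-0.0016,"y":0,"z":0.003,"turn":0,"jaw":0.005},{"x":-0.0016,"y":0,"z":0.003,"turn":0,"jaw":0.005}])

```text
time: 10.85
position: [526.4, -187.7, 33.4]
ee_rot: [-90.0, 0.0, 179.0]
contact_force: [-1.7, -0.1, -1.4]
gripper_width: 15.1
```

```bash
python3 stp.py w12
```

```text
t 10.85 free-ball local [-36.48 -12.25] z 35.3 compress 6.0 yaw 179.02 F [-1.71 -0.11 -1.41]
ball px [313.5 138.5  15. ]
next [-1.52 -1.43 -1.31 -1.17 -1.01]
```

View pics/w12.png

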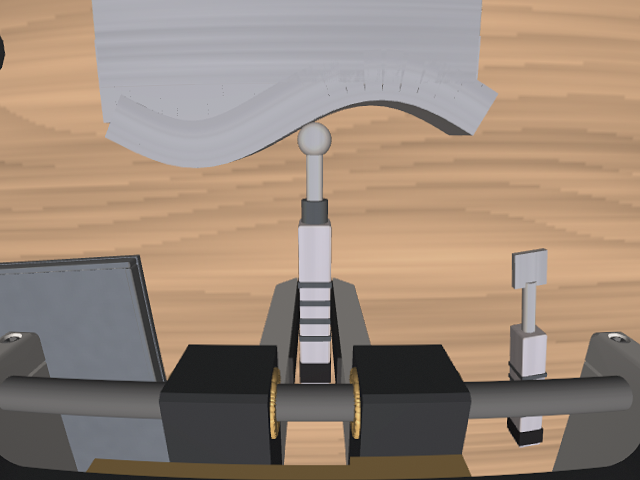

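The ball is at (314,139), on the flank into the hollow, with compression unchanged.

>>> carry_out(plan=[{"x":-0.0015,"y":0,"z":0.003,"turn":0,"jaw":0.005},{"x":-0.0014,"y":0,"z":0.003,"turn":0,"jaw":0.005},{"x":-0.0013,"y":0,"z":0.003,"turn":0,"jaw":0.005},{"x":-0.0012,"y":0,"z":0.003,"turn":0,"jaw":0.005},{"x":-0.001,"y":0,"z":0.003,"turn":0,"jaw":0.005}])

```text
time: 11.4
position: [532.5, -202.8, 33.4]
ee_rot: [-90.0, -0.0, 179.0]
contact_force: [-2.2, 1.8, -2.7]
gripper_width: 15.4
```

```bash
python3 stp.py w13
```

```text
t 11.4 free-ball local [-30.12 -27.22] z 35.3 compress 5.93 yaw 179.02 F [-2.17  1.79 -2.71]
ball px [313.5 137.5  17.2]
next [-0.9  -0.63 -0.41 -0.18  0.06]
```

>>> carry_out(plan=[{"x":-0.0009,"y":0,"z":0.003,"turn":0,"jaw":0.005},{"x":-0.0006,"y":0,"z":0.003,"turn":0,"jaw":0.005},{"x":-0.0004,"y":0,"z":0.003,"turn":0,"jaw":0.005},{"x":-0.0002,"y":0,"z":0.003,"turn":0,"jaw":0.005},{"x":0,"y":0,"z":0.003,"turn":0,"jaw":0.005}])

```text
time: 11.95
position: [534.3, -217.8, 33.4]
ee_rot: [-90.0, -0.0, 179.0]
contact_force: [-2.3, 3.2, -1.6]
gripper_width: 15.4
```

```bash
python3 stp.py w14
```

```text
t 11.95 free-ball local [-28.11 -42.17] z 35.3 compress 5.95 yaw 179.02 F [-2.35  3.21 -1.64]
ball px [314.5 138.5  16.1]
next [0.23 0.51 0.72 0.92 1.09]
```

View pics/w14.png

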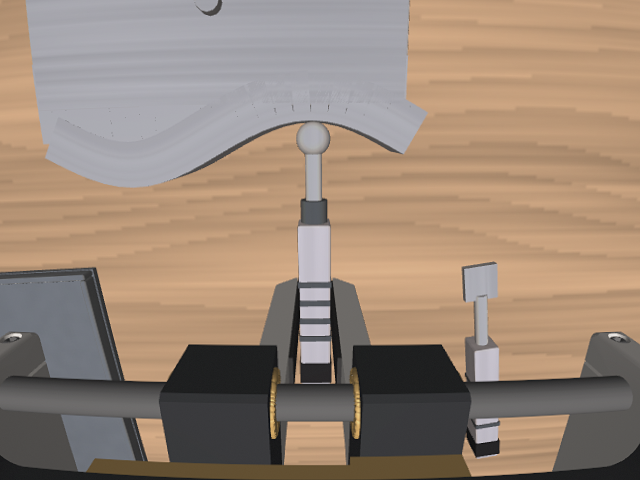

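The ball is at (313,138), at the bottom of the hollow. Two more calls take it to near the other end.

>>> carry_out(plan=[{"x":0.0003,"y":0,"z":0.003,"turn":0,"jaw":0.005},{"x":0.0005,"y":0,"z":0.003,"turn":0,"jaw":0.005},{"x":0.0007,"y":0,"z":0.003,"turn":0,"jaw":0.005},{"x":0.0009,"y":0,"z":0.003,"turn":0,"jaw":0.005},{"x":0.0011,"y":0,"z":0.003,"turn":0,"jaw":0.005}])

```text
time: 12.5
position: [530.4, -232.7, 33.4]
ee_rot: [-90.0, -0.0, 179.0]
contact_force: [-2.7, 4.0, -2.2]
gripper_width: 15.5
```

```bash
python3 stp.py w15
```

```text
t 12.5 free-ball local [-31.71 -57.13] z 35.3 compress 5.85 yaw 179.02 F [-2.71  4.05 -2.16]
ball px [311.5 135.5  14.9]
next [1.09 1.37 1.47 1.55 1.61]
```

>>> carry_out(plan=[{"x":0.0011,"y":0,"z":0.003,"turn":0,"jaw":0.005},{"x":0.001,"y":0,"z":0.0025,"turn":0,"jaw":0.005},{"x":0,"y":0,"z":0,"turn":0,"jaw":0.005}])

```text
time: 12.85
position: [528.2, -238.3, 33.5]
ee_rot: [-90.0, -0.0, 179.0]
contact_force: [-1.8, 3.4, -1.7]
gripper_width: 15.2
```

```bash
python3 stp.py w16
```

```text
t 12.85 free-ball local [-33.86 -62.83] z 35.4 compress 6.17 yaw 179.0 F [-1.78  3.38 -1.65]
ball px [311.5 136.5  17.2]
next [1.64 1.55 1.6  1.64 0.17]
```

View pics/w16.png

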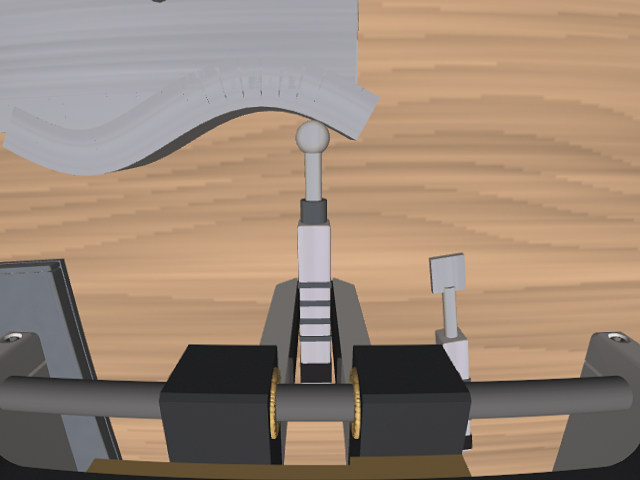

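The ball is at (312,137), about 18 mm from the far end, with local y about −62. The trace is done. Backing off, lifting and going to the tray.

>>> carry_out(plan=[{"x":0.015,"y":0,"z":0,"turn":0,"jaw":0.005},{"x":0.025,"y":-0.01,"z":0,"turn":0,"jaw":0.005},{"x":0.02,"y":-0.025,"z":-0.01,"turn":0,"jaw":0.005},{"x":0.015,"y":-0.025,"z":-0.03,"turn":-0.03,"jaw":0.005},{"x":0.01,"y":0,"z":-0.04,"turn":-0.031,"jaw":0.005}])

```text
time: 13.4
position: [444.5, -157.8, 96.6]
ee_rot: [-89.8, 0.3, -177.6]
contact_force: [0.9, -0.5, -2.2]
gripper_width: 15.6
```

>>> carry_out(plan=[{"x":0,"y":0,"z":-0.04,"turn":0,"jaw":0.005},{"x":0,"y":0,"z":-0.04,"turn":0,"jaw":0.005},{"x":0,"y":0,"z":-0.03,"turn":0,"jaw":0.005},{"x":0,"y":0,"z":-0.015,"turn":0,"jaw":0.005},{"x":0,"y":0,"z":0,"turn":0,"jaw":0.005}])

```text
time: 13.9
position: [438.6, -30.8, 93.9]
ee_rot: [-90.0, 0.1, -177.4]
contact_force: [0.3, -0.8, -1.2]
gripper_width: 15.1
```

Run:
```python
from fit import *
from ball import *
st,f,Q=look("w17")
togo(st,426,-19.4,40,-177.5)
print(ballpos(f,105,150))
u,v,P=cloud(f,st)
m=(P[:,2]>10)&(P[:,2]<18)&(P[:,0]>335)&(P[:,0]<560)&(P[:,1]>-100)&(P[:,1]<80);Q2=P[m]
print("tray",m.sum(),cv2.minAreaRect(Q2[:,:2].astype(np.float32)),np.median(Q2[:,2]))
m=(P[:,2]<9)&(P[:,0]>440)&(P[:,0]<500)&(P[:,1]>-60)&(P[:,1]<20);print("floor",np.median(P[m,2]))
for a in range(-92,-20,10):
    q=Q[(Q[:,0]>=a)&(Q[:,0]<a+10)]
    if len(q)>5: print(a+5,len(q),np.percentile(q[:,2],[2,98]).round(1),np.percentile(q[:,1],[5,20]).round(1))
```

```text
t 13.9 pos [438.6 -30.8  93.9] rot [-8.9980e+01  1.1000e-01 -1.7737e+02] | shift mm [ 12.1  53.9 -12. ] dist 56.5 turn rad 0.0022 q [ -9.  11. 111.  -0.  58.  79.] F [ 0.3  -0.81 -1.17] w 15.1
(array([-85.49,  -1.89,   0.47]), np.int64(1050), np.float64(0.5))
tray 4340 ((447.42364501953125, -19.069229125976562), (180.31097412109375, 130.64353942871094), 2.601250171661377) 14.020033597739996
floor 4.429714391520378
-87 718 [-6.7  7.6] [-10.1  -9.3]
-77 420 [-4.7  5.6] [-8.2 -6.7]
-67 366 [-3.5  4.1] [-6.8 -6. ]
-57 362 [-4.   4.7] [-6.7 -6.1]
-47 545 [-5.5  6.6] [-9.2 -8.5]
-37 755 [-7.3  8.4] [-11.8 -11.4]
-27 641 [-7.4  8. ] [-11.9 -11.4]
-17 121 [-7.  8.] [-12.  -11.6]
```

View pics/w17.png

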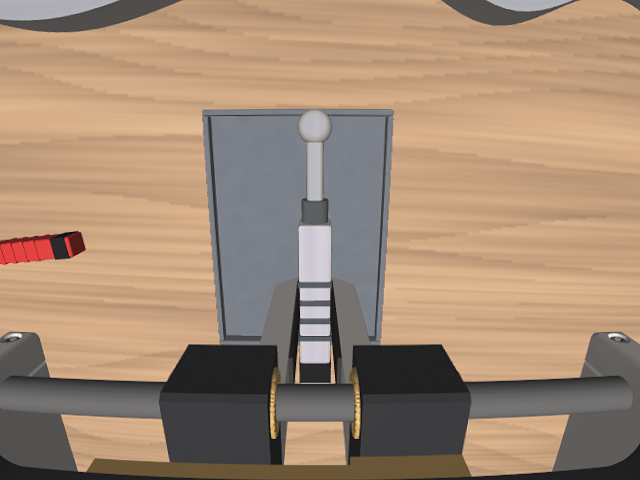

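The tracer sits unchanged in the grip, over the tray (columns 205–392). Tray: (447.4, −19), yaw 2.6°, rim 14.0, floor 4.4. Lowering.

>>> carry_out(plan=[{"x":0.012,"y":0.01,"z":-0.012,"turn":0,"jaw":0.005},{"x":0,"y":0.03,"z":0,"turn":0,"jaw":0.005},{"x":0,"y":0.025,"z":0,"turn":0,"jaw":0.005},{"x":0,"y":0.012,"z":0,"turn":0,"jaw":0.005},{"x":0,"y":0.002,"z":0,"turn":0,"jaw":0.005}])

```text
time: 14.45
position: [425.2, -21.2, 13.6]
ee_rot: [-90.0, -0.1, -177.5]
contact_force: [0.4, -0.4, -1.9]
gripper_width: 15.0
```

Run:
```python
from ball import *
st,f,Q=look("w18")
togo(st,426,-19.4,11.5,-177.5)
```

```text
t 14.45 pos [425.2 -21.2  13.6] rot [-9.0010e+01 -9.0000e-02 -1.7755e+02] | shift mm [-0.9  2.1 -1.7] dist 2.9 turn rad -0.0008 q [ -8.  18. 116.  -0.  46.  80.] F [ 0.41 -0.4  -1.88] w 15.0
```

View pics/w18.png

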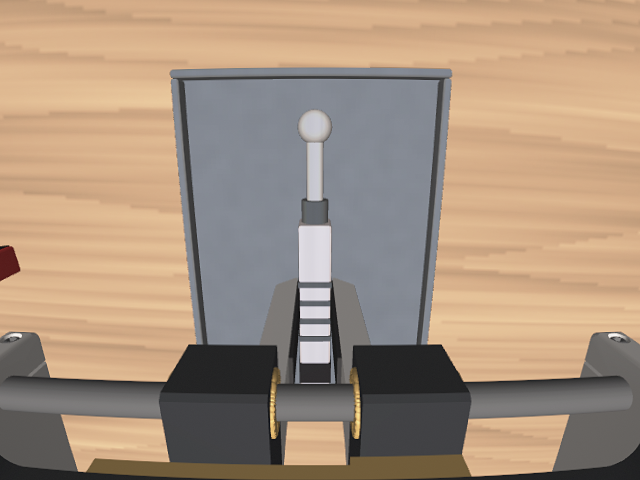

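>>> carry_out(plan=[{"x":0,"y":0.001,"z":0,"turn":0,"jaw":0.005},{"x":0,"y":0.0005,"z":0,"turn":0,"jaw":0.005},{"x":0,"y":0.0003,"z":0,"turn":0,"jaw":0.005},{"x":0,"y":0,"z":0,"turn":0,"jaw":0.005}])

```text
time: 14.9
position: [425.8, -20.5, 13.0]
ee_rot: [-90.0, 0.0, -177.5]
contact_force: [-0.4, -0.2, -1.5]
gripper_width: 15.2
```

>>> carry_out(plan=[{"x":0,"y":0.0008,"z":0,"turn":0,"jaw":0.005},{"x":0,"y":0,"z":0,"turn":0,"jaw":0.005},{"x":0,"y":0,"z":0,"turn":0,"jaw":0.005}])

```text
time: 15.2
position: [425.5, -20.5, 11.9]
ee_rot: [-90.0, 0.0, -177.5]
contact_force: [-0.4, -1.1, -1.5]
gripper_width: 15.0
```

>>> carry_out(plan=[{"x":0,"y":0.0006,"z":0,"turn":0,"jaw":0.005},{"x":0,"y":0,"z":0,"turn":0,"jaw":0.005},{"x":0,"y":0,"z":0,"turn":0,"jaw":0.005}])

```text
time: 15.5
position: [425.6, -20.5, 11.3]
ee_rot: [-90.0, 0.0, -177.5]
contact_force: [-1.5, -0.2, 1.5]
gripper_width: 15.1
```

Fz rose from −1.5 to +1.5 N, so the tracer is on the floor. Releasing.

>>> carry_out(plan=[{"x":0,"y":0,"z":0,"turn":0,"jaw":0.02},{"x":0,"y":0,"z":0,"turn":0,"jaw":0.026},{"x":0,"y":0,"z":0,"turn":0,"jaw":0.034},{"x":0,"y":0,"z":0,"turn":0,"jaw":0.04},{"x":0,"y":0,"z":0,"turn":0,"jaw":0.04}])

```text
time: 16.0
position: [425.5, -20.5, 11.2]
ee_rot: [-90.0, 0.0, -177.5]
contact_force: [-0.2, -0.4, -0.2]
gripper_width: 39.3
```

>>> carry_out(plan=[{"x":0,"y":-0.01,"z":0,"turn":0,"jaw":0.04},{"x":0,"y":-0.03,"z":0,"turn":0,"jaw":0.04},{"x":0,"y":-0.045,"z":0,"turn":0,"jaw":0.04},{"x":0,"y":-0.045,"z":0,"turn":0,"jaw":0.04},{"x":0,"y":0,"z":0,"turn":0,"jaw":0.04}])

```text
time: 16.5
position: [427.9, -20.8, 147.0]
ee_rot: [-89.9, 0.5, -177.5]
contact_force: [-0.0, -0.6, -0.5]
gripper_width: 39.9
```

Run:
```python
from ball import *
st,f,Q=look("w19")
togo(st,426,-19.4,11.5,-177.5)
u,v,P=cloud(f,st)
m=(P[:,2]>8.5)&(P[:,0]>360)&(P[:,0]<532)&(P[:,1]>-70)&(P[:,1]<35)&(P[:,2]<40);Q=P[m];print(cv2.minAreaRect(Q[:,:2].astype(np.float32)),np.percentile(Q[:,2],[50,95]))
m=(P[:,2]>10)&(P[:,2]<30)&(P[:,0]>335)&(P[:,0]<560)&(P[:,1]>-100)&(P[:,1]<80);print("tray",cv2.minAreaRect(P[m][:,:2].astype(np.float32)))
f=r.grab_frame("scene");cv2.imwrite("pics/s2.png",f["img"])
```

```text
t 16.5 pos [427.9 -20.8 147. ] rot [ -89.9     0.54 -177.49] | shift mm [  3.1 135.5  -1.7] dist 135.6 turn rad 0.0002 q [ -8.   5. 110.   0.  64.  80.] F [-0.02 -0.63 -0.53] w 39.9
((446.037841796875, -12.573070526123047), (182.8282012939453, 70.03209686279297), 8.13254451751709) [21.77792126 23.52679888]
tray ((447.3932189941406, -18.982337951660156), (180.2158203125, 130.8423614501953), 2.4460184574127197)
```

View pics/w19.png

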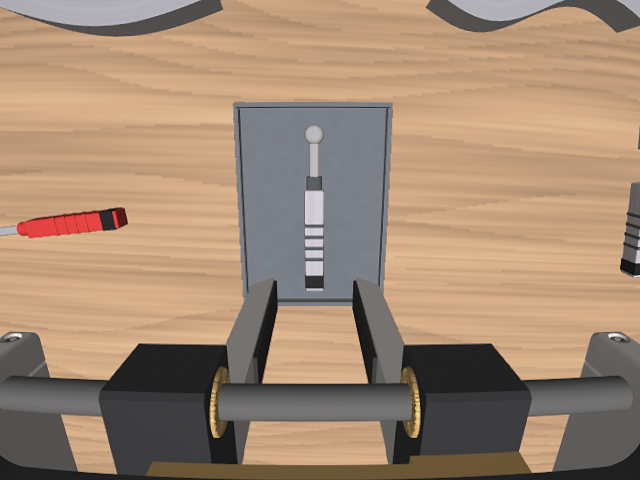

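View pics/s2.png

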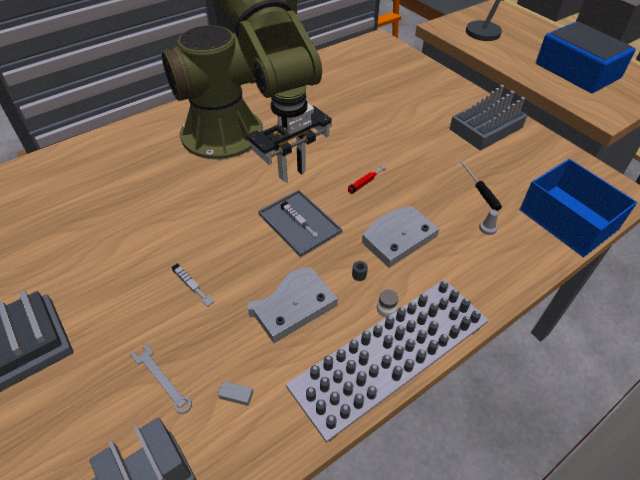

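The tracer lies wholly inside the tray in both views: rows 124–291 in the wrist picture, against inner walls at about 106–299. Its top is about 22–23 mm high, so it lies flat on the floor, right way up. Handing in.

```bash
python3 -c "
from rig import r
s=r.state();print(s['time'],s['dq'].round(2),s['contact_force'].round(1));print(r.sign_off())"
```

```text
16.6 [-0.05  2.49  1.75 -0.03 -0.78 -0.09] [ 0.1 -0.4 -0.7]
the job is handed in; nothing more can be done
None
```

I traced the wavy edge with the grey ball-ended tracer, then laid it flat in the tray, let go and handed in the job at 16.6 s of the 62 s allowed.

- **Trace:** I ran the ball from about y = +63 to −63 on the plate, over the hump and down through the hollow. My pose checks put the spring compression at 5.8–6.2 mm throughout. The force along the plunger read 1.6–2.7 N against an expected 2.7 N. I looked after most 15 mm steps, and each picture I viewed showed the ball on the edge.
- **Tray:** The last wrist picture shows the tracer wholly inside the tray, along its length. It lies flat and the right way up, with the handle top about 22–23 mm high on a 4.4 mm floor. The gripper was clear, about 135 mm above.

Some readings disagreed or were off:

- **Plate position:** The fixed cameras put the plate about 3.5 mm away in y from the wrist camera's fit. I used the wrist fit because it sees the ball and edge together, with about 0.1 mm residual.
- **Ball side-shift:** The ball shifted about 1 mm sideways from friction on the hump. I raised the grip from 35 to 58 N. The tracer measured straight in the grip after the trace.
- **Last measurement:** My last automatic outline of the tracer in the tray took in part of the rim, so I judged its position there from the pictures.

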